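# Close the canister with its double lid, then take the outer lid off again

## Robot

A 6-joint arm with a two-finger parallel gripper is mounted at the origin on a cart in front of the work surface, level with it; the furniture and walls round the work are solid. World frame = base frame: x ahead of the robot, y to its left, z up, the work surface at z = 0. Lengths are in m, angles in rad, forces in N, time in s.
With the tool pointing down it reaches from about 0.35 to 0.85 m from the base axis. Payload 8.1 kg.
Tool frame: the origin (TCP) lies on the centre line of the jaws, within the pads' length; the fingertips stand 22 mm ahead of it and the grasp point (between the pads) lies 3 mm ahead of it; z points along the fingers, y is the line along which they close (so a half turn about z gives the same grasp; the last joint's range is limited). The gripper opens to 93 mm and grips with 3 to 60 N. Pads are 15 mm wide; open, the fingers measure 128 mm over their backs; the gripper's body (75 mm by 188 mm) begins 65 mm behind the grasp point.
Start: joints at [-0.085, 0.13, 1.488, -0, 1.523, -0.085], TCP at [0.6, 0, 0.241] pointing down, gripper open.
Joint ranges: [-2.96, 2.96], [-0.89, 2.26], [0.02, 2.5], [-1.34, 4.48], [0, 2.73], [-2.66, 2.66]. Speed limits (rad/s): [2.39, 2.39, 2.79, 3.14, 3.14, 3.14].

## Interface

Orientations are given as a rotation vector (axis times angle).
In Python, from plant import robot, ticket, read_camera gives the robot as it stands (robot), with the cameras as plain functions and the job (ticket).
- The arm moves only by the tool send_path, called by a JSON object that holds its "fn" and its "kwargs". Schema: {"type":"object","properties":{"steps":{"type":"array","items":{"type":"array","items":{"type":"array","items":{"type":"number"},"minItems":5,"maxItems":5},"minItems":1,"maxItems":20},"minItems":1,"maxItems":1},"clamp_n":{"type":"number"},"only":{"type":"string"},"quiet":{"type":"boolean"},"lines":{"type":"string"}},"required":["steps"],"additionalProperties":false}. steps is a list that holds a single list of rows (three levels of brackets), with 1 to 20 rows, each of 5 numbers: the finger opening in m, then dx, dy, dz in shares of 1 m (1.0 is 1 m), then a turn about the tool's z in parts of the range, where 1.0 means 90 degrees; each row shifts and turns the commanded pose from where the row before left it, along the tool's axes as they then stand; what a row does not reach is not made up. A row lasts 1/10 s, in which the tool goes at most 0.05 m and 0.15 rad, less where a joint would pass 70% of its speed; a pose out of reach is approached as far as the arm can. The fingers move at their own pace and stop on an object; clamp_n is the grip in N (left out, the last holds). Time passes only in rows, so rows that do not move let the fingers close. The tool returns the time, the measured TCP pose, the force, the opening and the grip force at its end. only (a regular expression) keeps the lines of the reply that match it, lines (a string "A,B") keeps lines A to B, and quiet returns only ok. Input that does not fit is refused with a message, and nothing moves.
- robot.read_state(): the state, without advancing time (a new reading comes with each control period).
- read_camera(name): name is "scene" or "side" or "wrist"; returns a dict with "image" (384x512x3 uint8, red, green, blue), "fx", "fy", "cx", "cy" (pixels), "dist" ([k1, k2, p1, p2, k3] as OpenCV has them; the pictures are not rectified), "R" (3x3) and "t" (3): a world point X has camera coordinates R X + t. Camera axes: x right, y down, z forward; pixel columns grow to the right and rows downward; lengths in m; the calibration is good to about 2 mm. A picture is of the moment at which its call begins. There is no depth.
- ticket.close_job(): hands the job in; it is judged then, once.
The state is a dict: "t": time; "q": joint angles; "dq": joint speeds; "joint_torque": joint torques, N m; "tool_pos": TCP position; "orientation": TCP orientation; "force": force on the tool from outside, world axes, zero at the start; "wrist_torque": the same for the moment, N m; "opening": finger opening in m; "gripper_force": force on a finger pad.
Only numpy, scipy, OpenCV 4.12 (cv2) and the standard library are available. Lean on these libraries where they do the work, as an engineer would, in place of code of your own. Each camera call takes 0.05 s, during which the arm holds its last target. There are 200 camera calls.

## Task

Turn the carousel on by one notch, anticlockwise seen from above, so that the open green canister clicks into place at the red pointer. Then bring the nested pair of lids over together, held by the inner lid's orange stem, set them down on the canister without dropping them and let go of the stem; the two lids must not come apart before the inner one sits in the canister. Finally take the steel outer lid alone by its black collar and lift it off, leaving the inner lid seated, and finish still holding the outer lid level, at least 10 cm above the inner lid, with the other things on the worktop left where they are.

Things in the scene. Friction and masses are not known exactly. Their poses are not given: they have to be found in the camera images.
- carousel_base: Fixed dark round foot of the carousel, 210 mm across. Origin: on the worktop on the turning axis; z up. Its -x axis points to the red pointer. Its place and yaw vary. On it turns a wooden disc, 250 mm across, top face 30 mm above the worktop, carrying the green canister, the turning post, a glass jar, a food tin and a spice jar (all fixed to the disc, up to 130 mm above the worktop).
- pointer (a point): Top of the small red pointer on the foot, 139 mm from the turning axis, 17 mm above the worktop. It does not turn with the disc.
- turntable (a joint): Angle of the disc in rad, growing anticlockwise seen from above. It has a notch every 60 degrees; it starts in the one at 0, and in the next, at 1.047, the green canister stands at the pointer. Up to about 0.3 N m takes it out of a notch; past half way it pulls itself into the next when let go.
- post_top (a point): Centre of the top of the upright steel turning post on the disc: 14 mm diameter, bare from 36 to 105 mm above the worktop, 110 mm from the turning axis, 60 degrees anticlockwise of the canister (so at the pointer at the start). Turns with the disc.
- canister_mouth (a point): Centre of the rim plane of the open, empty green canister, 105 mm above the worktop, 80 mm from the turning axis. Outside 68 mm, bore 62 mm diameter, 75 mm tall. Fixed to the disc and turns with it.
- lid_rest: Fixed dark wooden rest for the lids: foot 96 mm diameter, upright tube 68 mm outside, 62 mm bore, rim 30 mm above the worktop. Origin: centre of its underside.
- inner_lid: Inner lid, white plastic, 60 g. Origin: centre of the underside of its plug; z up. Plug 56 mm diameter, z 0 to 12 mm, foot chamfered; flange 72 mm diameter, z 12 to 16 mm, which sits on the rim; upright orange stem 14 mm diameter, z 16 to 72 mm, which passes freely through the outer lid's hole. Starts in the lid rest; carried by the stem it takes the outer lid with it.
- inner_seat (a point): Centre of the underside of the inner lid's flange, 12 mm above its origin; lies at canister_mouth when the lid is seated.
- outer_lid: Steel outer lid, 80 g, loose on the inner lid's flange. Origin: centre of its plate's underside (16 mm above the inner lid's origin when nested); z up. Plate 83 mm diameter, z 0 to 4 mm, 22 mm hole; skirt inside 77 mm, down to z = -10 mm; black round collar to grip: 40 mm outside, 24 mm hole, z 4 to 20 mm. When nested the top 36 mm of the inner lid's stem stand above the collar.
- milk_carton: Green and white milk carton, 71 x 72 x 228 mm, stands loose; origin under its centre. Leave alone.
- berry_punnet: Clear punnet of blueberries, 194 x 166 x 53 mm, loose; origin under its centre. Leave alone.
- blue_box: Food box with blue lid, 124 x 157 x 51 mm, loose; origin under its centre. Leave alone.

How it is judged:
By the outcome, as a careful person would: the job done as asked, in the order asked, and still so for the second after the job is handed in, while the arm keeps its last pose, push and grip.
It also fails if it takes over 72 s, if anything falls off the work surface, if the arm or the gripper's body presses on something with over 40 N, if the wrist force passes 120 N, or if a joint passes its speed limit or range.

## Working session

There is one attempt and no reset: what is moved stays moved. The work goes in short steps, Python scripts to look and compute and a tool call to move; the robot and the scene stay as the last step left them, time stands still between calls to the robot, and variables do not carry over. Pictures are saved under pics/ and viewed, at most 10 in all, crops included, and the job is handed in when it is done.

```bash
ls; mkdir -p pics; python3 - <<'E'
from plant import robot, ticket, read_camera
import cv2,numpy as np
s=robot.read_state();print(s['t'],s['tool_pos'],s['orientation'],s['opening'])
for n in("scene","side"):
    c=read_camera(n);cv2.imwrite(f"pics/{n}0.png",cv2.resize(c["image"][:,:,::-1],(800,600),interpolation=cv2.INTER_CUBIC))
    print(n,c['fx'],c['cx'],c['cy'],c['dist'],-np.array(c['R']).T@c['t'])
E
```

```text
pics
plant.py
0.0 [5.99469817e-01 5.00728903e-05 2.39591626e-01] [-2.22046504e+00 -2.22043962e+00  1.85415281e-03] 0.0930253166196366
scene 461.00302095219007 261.2224233659723 192.84161938435994 [-0.14855007  0.          0.          0.          0.        ] [-0.08343045 -1.31569888  0.7143854 ]
side 418.58054492179247 253.43440559487837 189.29393290610358 [-0.08409383  0.          0.          0.          0.        ] [ 0.40693832 -1.05631083  0.73434804]
```

View pics/scene0.png

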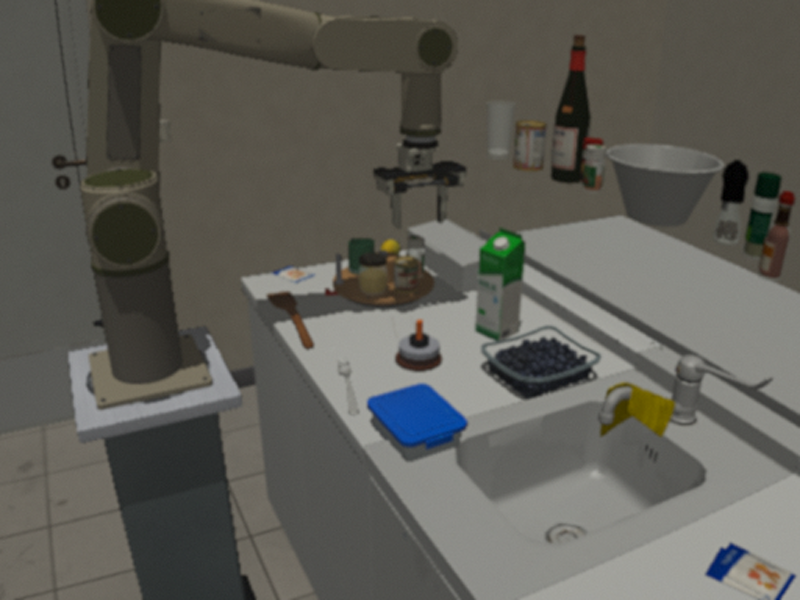

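View pics/side0.png

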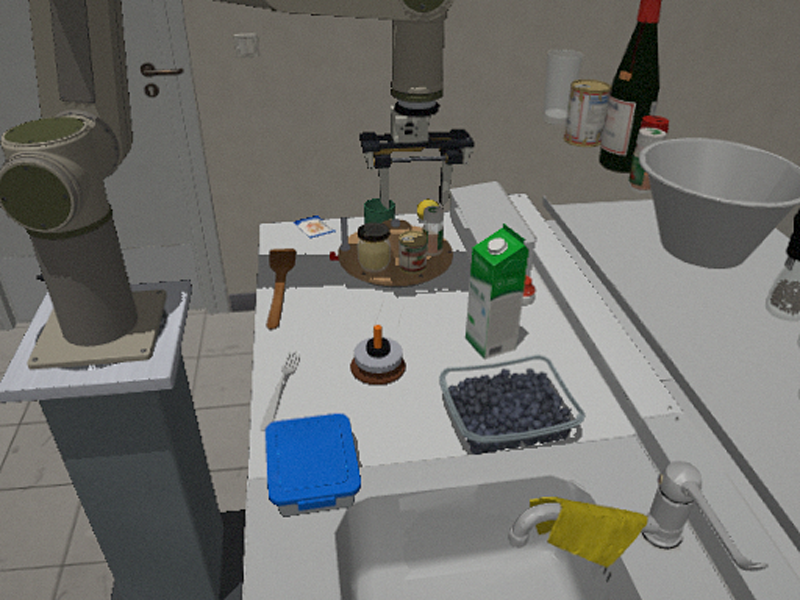

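The scene view shows the rest with lids at about (419,345) and the carousel at about (385,285). The side view shows the orange stem top at (377,326), the post at (345,220), the pointer at (334,256) and the green canister at (378,212). I'll enlarge these.

```bash
cat > h.py <<'E'
from plant import robot, ticket, read_camera
import cv2,numpy as np
def ray(c,u,v):
    K=np.array([[c['fx'],0,c['cx']],[0,c['fy'],c['cy']],[0,0,1.]])
    p=cv2.undistortPoints(np.array([[[u,v]]],float),K,np.array(c['dist'],float))[0,0]
    R=np.array(c['R']);return -R.T@np.array(c['t']),R.T@np.array([p[0],p[1],1])
def onz(c,u,v,z):
    o,d=ray(c,u,v);return (o+d*(z-o[2])/d[2]).round(4)
def proj(c,X):
    K=np.array([[c['fx'],0,c['cx']],[0,c['fy'],c['cy']],[0,0,1.]])
    return cv2.projectPoints(np.array(X,float).reshape(-1,3),cv2.Rodrigues(np.array(c['R']))[0],np.array(c['t'],float),K,np.array(c['dist'],float))[0][:,0].round(1)
def crop(c,x0,y0,x1,y1,s):
    return cv2.resize(c['image'][y0:y1,x0:x1,::-1],None,fx=s,fy=s,interpolation=cv2.INTER_CUBIC)
E
python3 - <<'E'
from h import *
c=read_camera("side");d=read_camera("scene")
a=crop(c,205,115,300,190,4);b=crop(c,215,200,270,250,6)
a2=crop(d,200,145,290,205,4);b2=crop(d,245,200,290,240,6)
im=np.zeros((600,800,3),np.uint8)
for p,y,x in((a,0,0),(b,300,0),(a2,0,390),(b2,300,390)):
    p=p[:600-y,:800-x];im[y:y+p.shape[0],x:x+p.shape[1]]=p
cv2.imwrite("pics/c1.png",im)
E
```

```text
(no output)
```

View pics/c1.png

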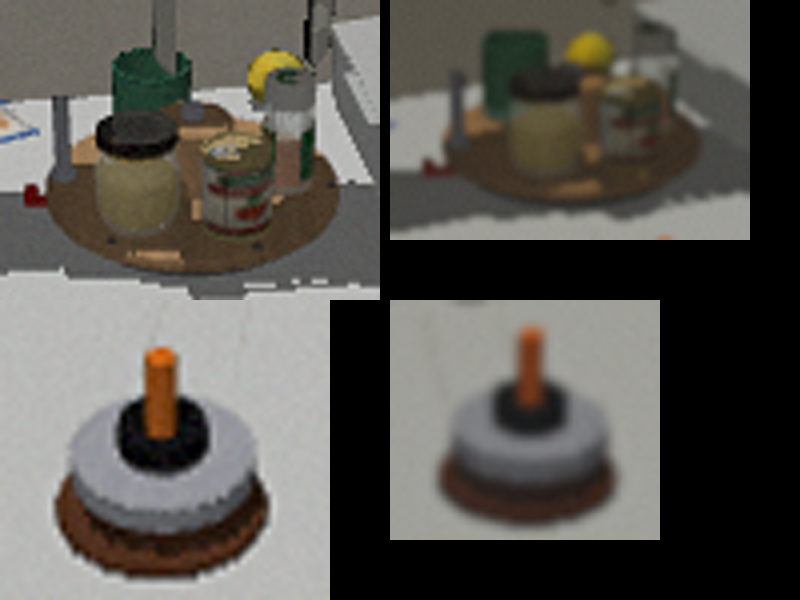

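The enlarged crops show the side post top at crop (62,98), the red pointer at (35,188) and disc edges at x=47 and 340. The stem top is at (161,355) in the side crop and (530,332) in the scene crop. The scene post top is at (457,72).

```bash
python3 - <<'E'
from h import *
c=read_camera("side");d=read_camera("scene")
f=lambda x,y,x0,y0,s:(x0+(x+.5)/s-.5,y0+(y+.5)/s-.5)
post=f(62,98,205,115,4),f(67,72,200,145,4)
stem=f(161,355,215,200,6),f(140,332,245,200,6)
ptr=f(37,190,205,115,4),f(47,168,200,145,4)
for n,p,z in(("post",post,.105),("stem",stem,.09),("ptr",ptr,.017)):
    print(n,p,onz(c,*p[0],z),onz(d,*p[1],z))
# rest foot edges & plate & disc by extent
from scipy.optimize import least_squares
th=np.linspace(0,2*np.pi,181)
def circ(x,y,r,z):return np.c_[x+r*np.cos(th),y+r*np.sin(th),0*th+z]
def fit(r,z,cam,L,R,B,x0):
    def e(v):
        p=proj(cam,circ(*v,r,z));return [p[:,0].min()-L,p[:,0].max()-R,p[:,1].max()-B]
    s=least_squares(e,x0,diff_step=1e-3);return s.x.round(4),s.fun
print("disc",fit(.125,.030,c,205+47/4-.4,205+340/4-.4,115+266/4-.4,[.5,.45]))
print("disc scene",fit(.125,.030,d,200+53/4-.4,200+312/4-.4,145+203/4-.4,[.5,.45]))
print("plate",fit(.0415,.038,c,215+68/6-.4,215+257/6-.4,300,[.45,0])[0])
print("plate bottom skirt",fit(.0415,.024,c,215+70/6-.4,215+256/6-.4,200+(530-300)/6-.4,[.45,0]))
print("foot",fit(.048,.0,c,215+55/6-.4,215+269/6-.4,200+(578-300)/6-.4,[.45,0]))
can=f(152,70-0,205,115,4);print("can mouth ~",onz(c,*can,.105))
E
```

```text
post ((220.125, 139.125), (216.375, 162.625)) [0.4827 0.1841 0.105 ] [0.4814 0.1855 0.105 ]
stem ((241.41666666666666, 258.75), (267.9166666666667, 254.91666666666666)) [ 0.4842 -0.3746  0.09  ] [ 0.3753 -0.4406  0.09  ]
ptr ((213.875, 162.125), (211.375, 186.625)) [0.4583 0.1882 0.017 ] [0.4545 0.1753 0.017 ]
disc (array([0.6017, 0.2538]), array([  1.15,  -1.9 , -16.3 ]))
disc scene (array([0.685 , 0.4002]), array([  0.95,  -5.9 , -29.15]))
plate [0.5159 0.    ]
plate bottom skirt (array([0.5273, 0.    ]), array([  0.73333333,  -3.06666667, -40.93333333]))
foot (array([0.5062, 0.    ]), array([ -5.46666667,  -9.93333333, -40.53333333]))
can mouth ~ [0.5628 0.2257 0.105 ]
```

```bash
sed -i 's/\[:,0\].round(1)/[:,0]/' h.py; python3 - <<'E'
from h import *
c=read_camera("side");d=read_camera("scene")
f=lambda x,y,x0,y0,s:(x0+(x+.5)/s-.5,y0+(y+.5)/s-.5)
stem=f(161,55,215,200,6),f(140,32,245,200,6)
print("stem",onz(c,*stem[0],.09),onz(d,*stem[1],.09))
from scipy.optimize import least_squares
th=np.linspace(0,2*np.pi,361)
def circ(x,y,r,z):return np.c_[x+r*np.cos(th),y+r*np.sin(th),0*th+z]
def fit(r,z,cam,L,R,B,x0):
    def e(v):
        p=proj(cam,circ(*v,r,z));return [p[:,0].min()-L,p[:,0].max()-R,p[:,1].max()-B]
    s=least_squares(e,x0,x_scale=.1,diff_step=1e-3);return s.x.round(4),s.fun.round(2)
print("disc",fit(.125,.030,c,205+47/4-.4,205+340/4-.4,115+268/4-.4,[.58,.2]))
print("disc scene",fit(.125,.030,d,200+53/4-.4,200+312/4-.4,145+200/4-.4,[.58,.2]))
print("skirt",fit(.0415,.024,c,215+70/6-.4,215+256/6-.4,200+(530-300)/6-.4,[.45,-.2]))
print("foot",fit(.048,.0,c,215+55/6-.4,215+269/6-.4,200+(578-300)/6-.4,[.45,-.2]))
E
```

```text
stem [ 0.5072 -0.1889  0.09  ] [ 0.5058 -0.1858  0.09  ]
disc (array([0.588 , 0.1525]), array([-0.61,  0.61, -0.16]))
disc scene (array([0.5806, 0.1461]), array([-0.71,  0.72, -0.21]))
skirt (array([ 0.5078, -0.1859]), array([ 0.03, -0.03,  0.  ]))
foot (array([ 0.5074, -0.1835]), array([ 0.19, -0.19,  0.02]))
```

Axis is about (0.587,0.152), the post (0.482,0.185) and the lids (0.507,-0.187), and these agree with the given sizes. Next I move the closed fingers behind the post (+y side).

{"fn": "send_path", "kwargs": {"steps": [[[0,0.03,-0.017,0,0],[0,0.036,-0.02,0,0],[0,0.04,-0.021,0,0],[0,0.04,-0.021,0,0],[0,0.04,-0.02,0,0],[0,0.032,-0.019,0,0],[0,0,0,0,0],[0,0,0,0,0]]], "clamp_n": 20}}

```text
t: 1.2
tool_pos: [0.4818, 0.2185, 0.2408]
orientation: [2.219, 2.223, 0.0]
force: [-0.0, -0.3, -0.2]
opening: 0.0335
gripper_force: 0.0
```

```bash
python3 - <<'E'
from h import *
s=robot.read_state();print(s['tool_pos'],s['orientation'])
c=read_camera("wrist");print(proj(c,[[.482,.185,.105],[.5685,.23,.105],[.482,.218,.065]]))
d=read_camera("side")
im=np.zeros((600,800,3),np.uint8)
a=cv2.resize(c['image'][:,:,::-1],(512,384));im[:384,:512]=a
b=crop(d,200,85,300,190,2.6);im[384-57:384-57+b.shape[0],520:520+b.shape[1]]=b[:273]
cv2.imwrite("pics/w1.png",im)
E
```

```text
[0.48177995 0.21853424 0.240804  ] [2.21861972e+00 2.22348162e+00 2.69220517e-04]
[[254.3151295  219.72180826]
 [348.77020131 173.74161831]
 [254.28496042 176.27258991]]
```

View pics/w1.png

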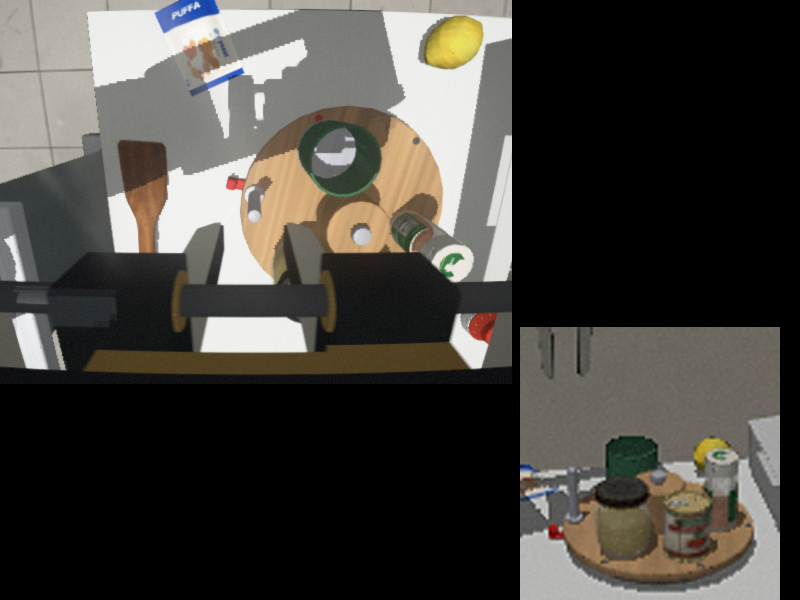

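The wrist view shows the post top at about (255,216) against a predicted (254,220). The canister rim centre is about (340,158), and the path behind the post is clear. Now I check the canister and lower.

{"fn": "send_path", "kwargs": {"steps": [[[0,0,0,0.04,0],[0,0,0,0.04,0],[0,0,0,0.04,0],[0,0,0,0.033,0],[0,0,0,0,0]]]}}

```text
t: 1.8
tool_pos: [0.4787, 0.2153, 0.0822]
orientation: [-2.221, -2.216, 0.014]
force: [-0.6, -0.1, -0.9]
opening: 0.0005
gripper_force: 0.0
```

```bash
python3 - <<'E'
from h import *
E
```

{"fn": "send_path", "kwargs": {"steps": [[[0,-0.015,0,0,0],[0,-0.015,0,0,0],[0,-0.015,0,0,0],[0,-0.015,0,0,0],[0,-0.015,0.003,0,0],[0,-0.015,0.004,0,0],[0,-0.01,0.003,0,0],[0,-0.009,0.003,0,0],[0,0,0,0,0]]]}}

```text
t: 2.7
tool_pos: [0.4957, 0.1076, 0.0883]
orientation: [2.222, 2.219, 0.001]
force: [0.0, -0.3, -0.0]
opening: 0.0007
gripper_force: 0.0
```

```bash
python3 - <<'E'
from h import *
c=read_camera("wrist");d=read_camera("side")
im=np.zeros((600,800,3),np.uint8)
im[:384,:512]=c['image'][:,:,::-1]
b=crop(d,200,85,300,190,2.6);im[327:,520:520+b.shape[1]]=b[:273]
cv2.imwrite("pics/w2.png",im)
E
```

```text
(no output)
```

View pics/w2.png

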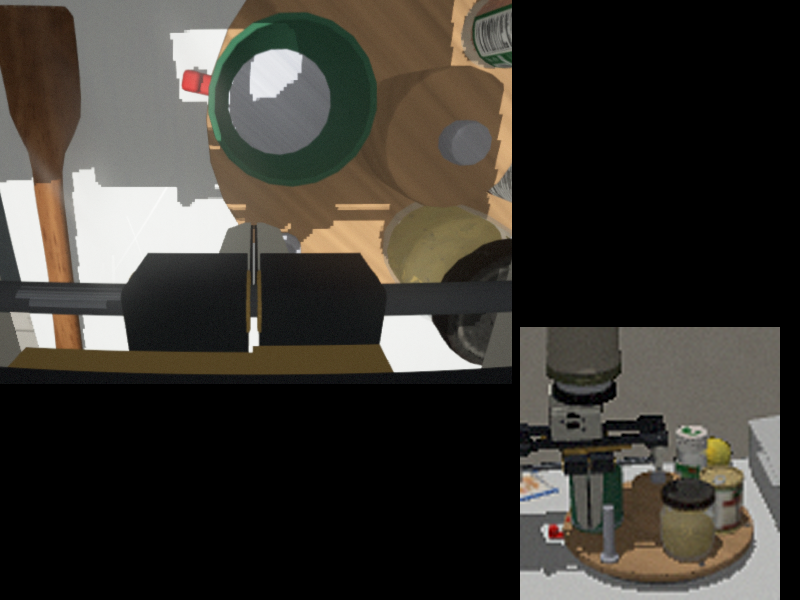

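The carousel has clicked: the canister is beside the red pointer (wrist view, rim centre about (292,99), pointer (195,82)) and the post has swung on to side crop (608,510). I'll lift and measure the canister and the clearances.

```bash
python3 - <<'E'
from h import *
c=read_camera("wrist");print("can",onz(c,292.5,99.5,.105), "L,R",onz(c,208,99,.105),onz(c,377,99,.105))
print("knob",onz(c,465,143,.06),onz(c,465,143,.09),onz(c,465,143,.12))
d=read_camera("side")
for n,u,v,z in(("carton near",486,355,0),("carton left",467,345,0),("cart top left",470,262,.19),("punnet left",441,380,.05),("box tl",267,425,.05)):print(n,onz(d,u/1.5625,v/1.5625,z))
E
```

```text
can [0.5097 0.1843 0.105 ] L,R [0.4769 0.1845 0.105 ] [0.5428 0.1847 0.105 ]
knob [0.6127 0.1623 0.06  ] [0.5919 0.166  0.09  ] [0.5711 0.1697 0.12  ]
carton near [ 0.7027 -0.1809  0.    ]
carton left [ 0.6759 -0.1479  0.    ]
cart top left [ 0.6626 -0.1704  0.19  ]
punnet left [ 0.5957 -0.2914  0.05  ]
box tl [ 0.3243 -0.3537  0.05  ]
```

{"fn": "send_path", "kwargs": {"steps": [[[0.05,0,0,-0.03,0],[0.05,0,0,-0.04,0],[0.05,0,0,-0.04,0],[0.05,0,0,-0.04,0],[0.05,0,0,0,0]]]}}

```text
t: 3.4
tool_pos: [0.498, 0.11, 0.2446]
orientation: [2.216, 2.218, 0.013]
force: [0.6, 0.2, -0.4]
opening: 0.0359
gripper_force: 0.0
```

```bash
python3 - <<'E'
from h import *
c=read_camera("wrist");d=read_camera("side")
b=crop(d,195,85,315,185,4)[:,:430]
im=np.zeros((400,800,3),np.uint8);im[:400,400:]=b[:400,:400]
im[:,:400]=crop(c,200,40,400,240,2);cv2.imwrite("pics/w3.png",im)
E
```

```text
(no output)
```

View pics/w3.png

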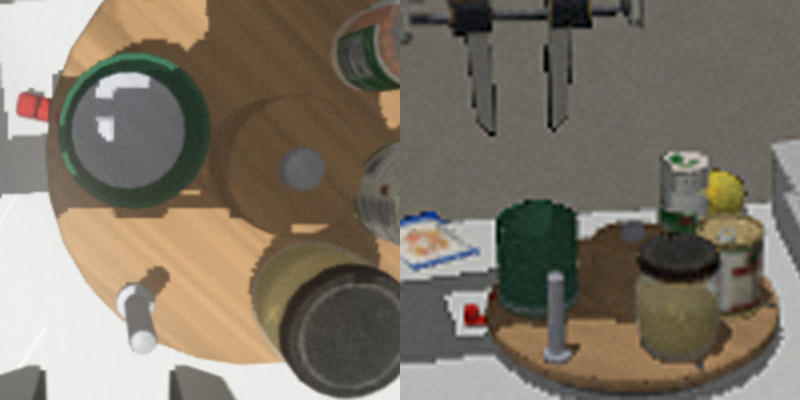

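The wrist crop shows the canister rim centre at about (134,130) and the post top at (143,342). The side crop shows the rim centre at (538,214) and the post top at (555,276). Nothing is close around the canister at rim height.

```bash
python3 - <<'E'
from h import *
c=read_camera("wrist");d=read_camera("side")
print("can wrist",onz(c,267,104.8,.105),"side",onz(d,228.9,138,.105),"side LR",onz(d,195+97/4-.4,138,.105),onz(d,195+179/4-.4,138,.105))
print("post",onz(c,271.1,210.6,.105),onz(d,195+155.5/4-.5,85+276/4-.5,.105))
E
```

```text
can wrist [0.5068 0.182  0.105 ] side [0.5122 0.1882 0.105 ] side LR [0.4792 0.1928 0.105 ] [0.5465 0.1834 0.105 ]
post [0.5117 0.0861 0.105 ] [0.5156 0.0805 0.105 ]
```

{"fn": "send_path", "kwargs": {"steps": [[[0.05,-0.04,0,0,0],[0.05,-0.05,0.001,0,0],[0.05,-0.05,0.001,0,0],[0.05,-0.05,0.001,0,0],[0.05,-0.05,0.001,0,0],[0.05,-0.017,0.001,0,0],[0.05,0,0,0,0],[0.05,0,0,0,0]]]}}

```text
t: 4.4
tool_pos: [0.4995, -0.1471, 0.2362]
orientation: [-2.22, -2.219, 0.001]
force: [0.0, 0.9, -0.5]
opening: 0.05
gripper_force: 0.0
```

```bash
python3 - <<'E'
from h import *
c=read_camera("wrist");print(proj(c,[.507,-.187,.09]))
cv2.imwrite("pics/w4.png",crop(c,180,140,360,290,4))
E
```

```text
[[262.24634427 222.25558515]]
```

View pics/w4.png

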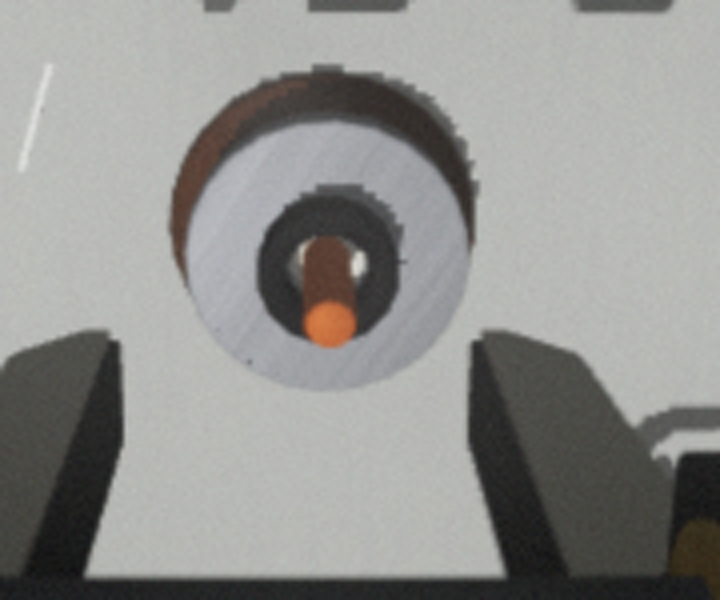

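The stem top is at crop (330,324), which is image (262.1,220.6), within 2 px of the prediction.

```bash
python3 - <<'E'
from h import *
c=read_camera("wrist");s=robot.read_state();p=onz(c,262.1,220.6,.09);q=onz(c,180+330/4-.5,140+255/4-.5,.038)
print("stem",p,"plate centre",q,s['tool_pos'],"dx",p[1]-s['tool_pos'][1],"dy",p[0]-s['tool_pos'][0],"dz",s['tool_pos'][2]-.082)
E
```

```text
stem [ 0.5072 -0.1849  0.09  ] plate centre [ 0.5084 -0.1839  0.038 ] [ 0.49983713 -0.14630603  0.23688559] dx -0.03859396849997307 dy 0.007362866526844203 dz 0.15488559267149749
```

{"fn": "send_path", "kwargs": {"steps": [[[0.05,-0.039,0.0075,0,0],[0.05,0,0,0.04,0],[0.05,0,0,0.04,0],[0.05,0,0,0.04,0],[0.05,0,0,0.02,0],[0.05,0,0,0.014,0],[0.05,0,0,0,0],[0.05,0,0,0,0]]]}}

```text
t: 5.3
tool_pos: [0.5083, -0.1866, 0.0847]
orientation: [2.219, 2.222, 0.001]
force: [1.2, -0.1, -0.1]
opening: 0.0502
gripper_force: 0.0
```

{"fn": "send_path", "kwargs": {"steps": [[[0,0,0,0,0],[0,0,0,0,0],[0,0,0,0,0],[0,0,0,0,0],[0,0,0,0,0]]], "clamp_n": 30}}

```text
t: 5.8
tool_pos: [0.5076, -0.1871, 0.0839]
orientation: [2.221, 2.221, 0.0]
force: [0.4, -0.3, -0.9]
opening: 0.0143
gripper_force: 0.0
```

```bash
python3 -c "
from h import *
s=robot.read_state();print(s['tool_pos'],s['opening'],s['gripper_force'],s['force'])"
```

```text
[ 0.50759216 -0.1870827   0.08388782] 0.014312036857113812 0.0 [ 0.35097941 -0.25424199 -0.8688352 ]
```

{"fn": "send_path", "kwargs": {"steps": [[[0,0,0,0,0],[0,0,0,0,0],[0,0,0,-0.005,0],[0,0,0,-0.01,0],[0,0,0,-0.02,0],[0,0,0,-0.03,0],[0,0,0,-0.03,0],[0,0,0,-0.03,0],[0,0,0,-0.02,0],[0,0,0,0,0]]]}}

```text
t: 6.8
tool_pos: [0.5093, -0.1878, 0.2332]
orientation: [2.217, 2.217, 0.004]
force: [0.4, 0.7, -1.3]
opening: 0.0133
gripper_force: 30.0
```

```bash
python3 - <<'E'
from h import *
s=robot.read_state();print(s['tool_pos'],s['opening'],s['gripper_force'],s['force'])
c=read_camera("wrist");d=read_camera("side")
im=np.zeros((384,800,3),np.uint8);im[:,:400]=crop(c,160,140,360,332,2);b=crop(d,190,140,290,236,4);im[:,400:]=b
cv2.imwrite("pics/w5.png",im)
E
```

```text
[ 0.50934477 -0.1877785   0.23323004] 0.013336431898521515 29.99973177909851 [ 0.44622202  0.7209334  -1.3490404 ]
```

View pics/w5.png

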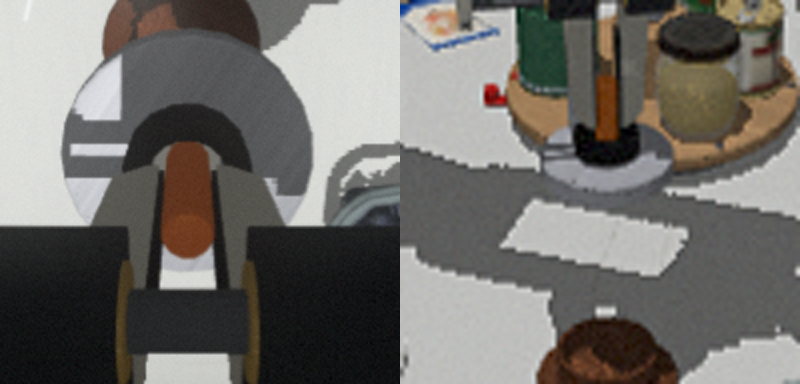

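Both lids hang level together from the stem (side crop, stem at (607,105), plate spanning 545-672), and the rest is empty. Now I measure where the lid axis lies relative to the TCP.

```bash
python3 - <<'E'
from h import *
from scipy.optimize import least_squares
s=robot.read_state();P=s['tool_pos'];c=read_camera("wrist")
print("stem",[onz(c,160+188/2-.25,140+y/2-.25,P[2]+.006)[:2]-P[:2] for y in(234,238)])
th=np.linspace(0,2*np.pi,361)
def e(v):
    p=proj(c,np.c_[v[0]+.0415*np.cos(th),v[1]+.0415*np.sin(th),0*th+P[2]-.066+.018]);return [p[:,0].min()-(160+62/2-.25),p[:,0].max()-(160+313/2-.25),p[:,1].min()-(140+30/2-.25)]
r=least_squares(e,P[:2],x_scale=.1,diff_step=1e-3);print("plate",r.x-P[:2],r.fun,P)
# canister rim fit from earlier wrist picture needs no new image
E
```

```text
stem [array([-0.00057477,  0.00225183]), array([-0.00057477,  0.00115183])]
plate [-0.00064266  0.00155355] [-1.02200828  1.02206456  0.11078351] [ 0.50757477 -0.18695183  0.22868825]
```

{"fn": "send_path", "kwargs": {"steps": [[[0,0.02,0,-0.002,0],[0,0.035,0,-0.002,0],[0,0.04,0,-0.002,0],[0,0.04,0,-0.002,0],[0,0.04,0,-0.002,0],[0,0.04,0,0,0],[0,0.035,0,0,0],[0,0.02,0,0,0],[0,0.01,0,0,0],[0,0,0,0,0],[0,0,0,0,0]]]}}

```text
t: 8.05
tool_pos: [0.5072, 0.0923, 0.2378]
orientation: [-2.221, -2.221, 0.002]
force: [-0.0, 0.4, -1.3]
opening: 0.0136
gripper_force: 30.0
```

```bash
python3 - <<'E'
from h import *
s=robot.read_state();print(s['tool_pos'],s['opening'],s['gripper_force'])
c=read_camera("wrist")
I=c['image'].astype(int);g=((I[:,:,1]>I[:,:,0]+15)&(I[:,:,1]>I[:,:,2]+4)).astype(np.uint8)
n,l,st,ce=cv2.connectedComponentsWithStats(g);k=1+np.argmax(st[1:,4]);print(st[k],ce[k])
pr=proj(c,[.508,.183,.105])[0];print("pred",pr)
im=np.zeros((400,800,3),np.uint8);x0=int(pr[0])-60;y0=max(0,int(pr[1])-60);a=crop(c,max(0,x0),y0,max(0,x0)+133,y0+133,3)[:400,:400]
im[:a.shape[0],:a.shape[1]]=a
m=cv2.resize((l==k).astype(np.uint8)[y0:y0+133,max(0,x0):max(0,x0)+133]*255,None,fx=3,fy=3)[:400,:400];im[:m.shape[0],400:400+m.shape[1]]=m[:,:,None]
print(x0,y0);cv2.imwrite("pics/w6.png",im)
E
```

```text
[0.50719816 0.09229945 0.23776323] 0.013587884930701582 29.999635219573975
[ 220   42   78   82 1738] [264.29401611  71.75201381]
pred [255.45186298  82.14935635]
195 22
```

View pics/w6.png

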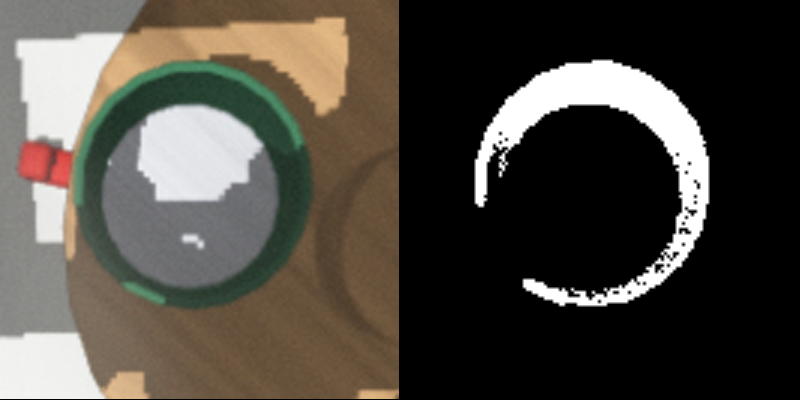

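The rim is clear in the crop: outer edges at x 76-311 and y 60-308, with the pointer beside it. Fitting a circle of the known radius.

```bash
python3 - <<'E'
from h import *
from scipy.optimize import least_squares
c=read_camera("wrist");P=robot.read_state()['tool_pos']
th=np.linspace(0,2*np.pi,361)
def e(v):
    p=proj(c,np.c_[v[0]+.034*np.cos(th),v[1]+.034*np.sin(th),0*th+v[2]]);return [p[:,0].min()-(195+76/3-.33),p[:,0].max()-(195+311/3-.33),p[:,1].min()-(22+60/3-.33),p[:,1].max()-(22+308/3-.33),(v[2]-.105)*1000]
r=least_squares(e,[.508,.183,.105],x_scale=.1,diff_step=1e-3);print(r.x,r.fun,P, r.x-P)
q=proj(c,[r.x,[.5072,.0938,.19]]);print(q)
E
```

```text
[0.51143598 0.18110316 0.10447603] [-1.14467602  1.14562452 -0.56167059  0.69511948 -0.52396635] [0.50747185 0.09188835 0.23824079] [ 0.00396413  0.08921481 -0.13376476]
[[259.17254934  84.20677228]
 [254.3532246  217.83169781]]
```

The manual's scale: turns go in shares of 90 degrees. Converting my numbers, 0.15 rad / 1.5708 = 0.0955.

{"fn": "send_path", "kwargs": {"steps": [[[0,0.018,-0.018,0,0],[0,0.026,-0.026,0,0],[0,0.026,-0.026,0,0],[0,0.018,-0.016,0,0],[0,0,0,0,0.0955],[0,0,0,0,0.0955],[0,0,0,0,0.0955],[0,0,0,0,0.0955],[0,0,0,0,0.0955],[0,0,0,0,0.0955],[0,0,0,0,0.0955],[0,0,0,0,0.0955],[0,0,0,0,0.0955],[0,0,0,0,0.0955],[0,0,0,0,0.0446],[0,0,0,0,0],[0,0,0,0,0],[0,0,0,0,0]]]}}

```text
t: 9.95
tool_pos: [0.4216, 0.1807, 0.2387]
orientation: [3.142, 0.003, 0.0]
force: [-0.1, 1.3, -1.6]
opening: 0.0134
gripper_force: 30.0
```

```bash
python3 - <<'E'
from h import *
from scipy.optimize import least_squares
s=robot.read_state();P=s['tool_pos'];print(P,s['orientation'],s['opening'],s['q'])
c=read_camera("wrist")
I=c['image'].astype(int);g=((I[:,:,1]>I[:,:,0]+15)&(I[:,:,1]>I[:,:,2]+4)).astype(np.uint8)
n,l,st,ce=cv2.connectedComponentsWithStats(g);k=1+np.argmax(st[1:,4]);B=st[k];print(B)
th=np.linspace(0,2*np.pi,361)
def e(v):
    p=proj(c,np.c_[v[0]+.034*np.cos(th),v[1]+.034*np.sin(th),0*th+v[2]]);return [p[:,0].min()-(B[0]-.5),p[:,0].max()-(B[0]+B[2]-.5),p[:,1].min()-(B[1]-.5),p[:,1].max()-(B[1]+B[3]-.5),(v[2]-.105)*1000]
r=least_squares(e,[.51,.183,.105],x_scale=.1,diff_step=1e-3);print(r.x,r.fun.round(2),r.x-P)
# stem direction in the picture
o=I[:,:,0]-I[:,:,2]>60
ys,xs=np.nonzero(o[200:,230:290]);print("stem px",xs.min()+230,xs.max()+230,ys.min()+200,ys.max()+200)
cv2.imwrite("pics/w7.png",c['image'][:,:,::-1])
E
```

```text
[0.42164429 0.1806701  0.23865799] [3.14155603e+00 3.05351789e-03 1.25413474e-04] 0.01341517007309418 [ 2.93019068e-01 -2.60639938e-01  1.86587618e+00 -5.66742080e-05
  1.53629007e+00  1.86187340e+00]
[ 217   42   75   55 1057]
[0.52184161 0.17970167 0.10003129] [ -2.45   2.45 -13.59  15.2   -4.97] [ 0.10019732 -0.00096843 -0.1386267 ]
stem px 241 266 211 268
```

```bash
python3 - <<'E'
from h import *
from scipy.optimize import least_squares
c=read_camera("wrist");P=robot.read_state()['tool_pos']
hsv=cv2.cvtColor(c['image'],cv2.COLOR_RGB2HSV);g=((hsv[:,:,0]>60)&(hsv[:,:,0]<92)&(hsv[:,:,1]>90)).astype(np.uint8)
g=cv2.morphologyEx(g,cv2.MORPH_OPEN,np.ones((2,2)))
sub=g[30:140,200:310];ys,xs=np.nonzero(sub);print(xs.min()+200,xs.max()+200,ys.min()+30,ys.max()+30)
for r in range(30,140,5):print(r,''.join('#' if v else '.' for v in g[r,200:310:2]))
pts=np.c_[xs+200,ys+30].astype(np.float32);h=cv2.convexHull(pts)[:,0];(cc,ra)=cv2.minEnclosingCircle(pts);print(cc,ra)
# fit: hull points lie on circle of radius 34 mm when intersected with z=.105
Q=np.array([onz(c,*p,.105)[:2] for p in h])
f=least_squares(lambda v:np.hypot(*(Q-v[:2]).T)-v[2],[.51,.18,.034],loss='soft_l1',f_scale=.0005);print(f.x,(f.fun*1000).round(1),f.x[:2]-P[:2])
E
```

```text
218 291 44 124
30 .......................................................
35 .......................................................
40 .......................................................
45 .....................###########.......................
50 ................#####################..................
55 .............###########################...............
60 ...........#########..................####.............
65 ..........###.###.........................##...........
70 ............................................#..........
75 ............................................##.........
80 .............................................#.........
85 .............................................#.........
90 .............................................#.........
95 .......................................................
100 .......................................................
105 .......................................................
110 .......................................................
115 .......................................................
120 .......................................................
125 .......................................................
130 .......................................................
135 .......................................................
(252.56536865234375, 83.82687377929688) 40.53915786743164
[0.5100364  0.1808799  0.03262442] [-0.2 -0.1  0.3  0.2 -0.1 -0.9 -0.3 -0.1 -0.   0.2  0.2  0.2  0.4  0.
 -0.1 -0.   0.1 -0.2 -0.1  0.   0.  -0.1] [8.84847035e-02 1.23764082e-05]
```

Combining both orientations so the camera bias cancels gives a TCP target of (0.5106, 0.1817). I move over the canister and descend to just above the rim.

{"fn": "send_path", "kwargs": {"steps": [[[0,0.015,0,0,0],[0,0.025,0,0,0],[0,0.025,-0.001,0,0],[0,0.015,0,0,0],[0,0.009,0,0,0],[0,0,0,0.01,0],[0,0,0,0.02,0],[0,0,0,0.015,0],[0,0,0,0.01,0],[0,0,0,0,0],[0,0,0,0,0],[0,0,0,0,0]]]}}

```text
t: 11.25
tool_pos: [0.511, 0.1823, 0.1847]
orientation: [-3.141, -0.001, -0.002]
force: [-1.2, 0.3, -0.7]
opening: 0.0137
gripper_force: 30.0
```

```bash
python3 - <<'E'
from h import *
for i in range(3):
    s=robot.read_state();print(s['tool_pos'],s['orientation'],s['opening'],s['force']); read_camera("side")
E
```

```text
[0.51100503 0.18231024 0.18469221] [-3.14114687e+00 -1.34661718e-03 -2.46245004e-03] 0.013683637318666583 [-1.24951247  0.34280885 -0.71185608]
[0.51109669 0.18233478 0.18480092] [-3.14114197e+00 -1.48096485e-03 -2.84427421e-03] 0.013505224674942974 [-0.28201383  0.01472202 -1.24304137]
[0.51108394 0.18230417 0.18471886] [-3.14113401e+00 -1.32994724e-03 -2.67940353e-03] 0.013639031440366604 [ 0.72222051  0.24380077 -1.37135151]
```

{"fn": "send_path", "kwargs": {"steps": [[[0,0,0,0.004,0],[0,0,0,0.004,0],[0,0,0,0.004,0],[0,0,0,0.003,0],[0,0,0,0.002,0],[0,0,0,0.002,0],[0,0,0,0,0],[0,0,0,0,0]]]}}

```text
t: 12.2
tool_pos: [0.5105, 0.1821, 0.1647]
orientation: [-3.142, -0.001, -0.0]
force: [0.9, 0.4, -1.3]
opening: 0.0138
gripper_force: 30.0
```

No contact with the plug about 6 mm inside. Going on to the seat.

{"fn": "send_path", "kwargs": {"steps": [[[0,0,0,0.002,0],[0,0,0,0.002,0],[0,0,0,0.001,0],[0,0,0,0,0],[0,0,0,0,0]]]}}

```text
t: 12.7
tool_pos: [0.5104, 0.1821, 0.1596]
orientation: [3.142, 0.001, -0.0]
force: [-0.4, 0.4, -2.2]
opening: 0.0132
gripper_force: 30.0
```

{"fn": "send_path", "kwargs": {"steps": [[[0,0,0,0.001,0],[0,0,0,0,0],[0,0,0,0,0]]]}}

```text
t: 13.0
tool_pos: [0.5107, 0.1822, 0.1588]
orientation: [-3.141, -0.001, -0.001]
force: [0.3, 0.4, -0.9]
opening: 0.0135
gripper_force: 30.0
```

{"fn": "send_path", "kwargs": {"steps": [[[0,0,0,0.001,0],[0,0,0,0,0],[0,0,0,0,0]]]}}

```text
t: 13.3
tool_pos: [0.5108, 0.1825, 0.1588]
orientation: [-3.141, -0.001, -0.002]
force: [-2.6, -0.0, 6.1]
opening: 0.0136
gripper_force: 30.0
```

{"fn": "send_path", "kwargs": {"steps": [[[0,0,0,0.001,0],[0,0,0,0,0],[0,0,0,0,0]]]}}

```text
t: 13.6
tool_pos: [0.5109, 0.1828, 0.1587]
orientation: [-3.14, -0.002, -0.002]
force: [-5.7, 0.5, 12.6]
opening: 0.0132
gripper_force: 30.0
```

The lid is seated: contact came at the expected height (TCP z 0.1588). I relieve the push, then open.

{"fn": "send_path", "kwargs": {"steps": [[[0,0,0,-0.002,0],[0,0,0,0,0],[0.065,0,0,0,0],[0.065,0,0,0,0],[0.065,0,0,0,0],[0.065,0,0,0,0]]]}}

```text
t: 14.2
tool_pos: [0.5104, 0.1821, 0.1584]
orientation: [3.141, 0.001, -0.0]
force: [-0.3, -0.3, -0.5]
opening: 0.0408
gripper_force: 0.0
```

```bash
python3 - <<'E'
from h import *
d=read_camera("side");c=read_camera("wrist");print(proj(d,[.5106,.1817,.165]))
im=np.zeros((400,800,3),np.uint8);im[:,400:]=crop(d,190,95,270,175,5);a=crop(c,150,150,350,350,2);im[:,:400]=a
cv2.imwrite("pics/w8.png",im)
E
```

```text
[[228.11234496 122.25246929]]
```

View pics/w8.png

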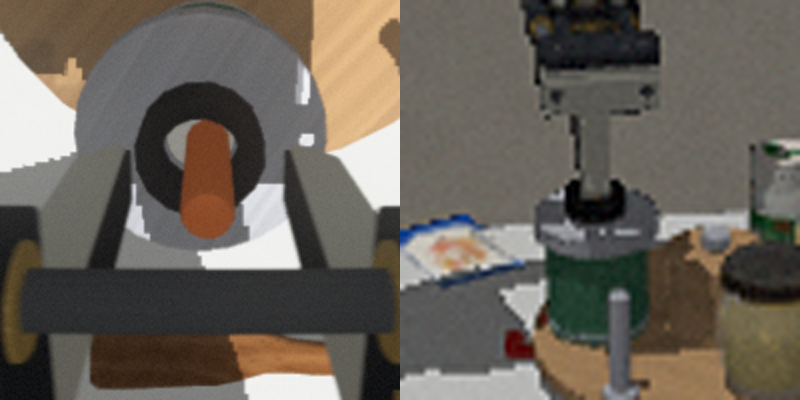

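Both lids sit level on the canister (side crop, plate at (595,220) on the green body), and the stem at wrist (208,215) is released between the fingers. I descend to the collar.

{"fn": "send_path", "kwargs": {"steps": [[[0.065,0,0,0,0],[0.065,0,0,0,0],[0.065,0,0,0.006,0],[0.065,0,0,0.006,0],[0.065,0,0,0.005,0],[0.065,0,0,0.003,0],[0.065,0,0,0,0],[0.065,0,0,0,0]]]}}

```text
t: 15.1
tool_pos: [0.5105, 0.1821, 0.1386]
orientation: [3.142, 0.001, -0.0]
force: [-0.2, 0.1, -0.6]
opening: 0.0652
gripper_force: 0.0
```

{"fn": "send_path", "kwargs": {"steps": [[[0,0,0,0,0],[0,0,0,0,0],[0,0,0,0,0],[0,0,0,0,0],[0,0,0,0,0],[0,0,0,0,0]]], "clamp_n": 30}}

```text
t: 15.7
tool_pos: [0.5106, 0.1822, 0.1388]
orientation: [-3.141, -0.001, -0.0]
force: [0.4, 0.4, 1.4]
opening: 0.0392
gripper_force: 30.0
```

{"fn": "send_path", "kwargs": {"steps": [[[0,0,0,-0.003,0],[0,0,0,-0.005,0],[0,0,0,-0.01,0],[0,0,0,-0.01,0],[0,0,0,-0.01,0],[0,0,0,-0.015,0],[0,0,0,-0.015,0],[0,0,0,-0.02,0],[0,0,0,-0.02,0],[0,0,0,-0.02,0],[0,0,0,-0.02,0],[0,0,0,-0.02,0],[0,0,0,-0.015,0],[0,0,0,-0.01,0],[0,0,0,0,0],[0,0,0,0,0],[0,0,0,0,0],[0,0,0,0,0],[0,0,0,0,0]]]}}

```text
t: 17.6
tool_pos: [0.5102, 0.1821, 0.3308]
orientation: [3.141, 0.001, -0.002]
force: [-0.3, 0.3, -1.3]
opening: 0.0387
gripper_force: 30.0
```

```bash
python3 - <<'E'
from h import *
s=robot.read_state();print(s['tool_pos'],s['orientation'],s['opening'],s['gripper_force'],s['force'])
d=read_camera("side")
I=d['image'].astype(int);o=(I[:,:,0]-I[:,:,2]>70)&(I[:,:,0]-I[:,:,1]>40)
ys,xs=np.nonzero(o[100:170,210:250]);print("stem px",len(xs),xs.min()+210,xs.max()+210,ys.min()+100,ys.max()+100)
print("pred seated stem top/at flange; held plate",proj(d,[[.5106,.1817,.165],[.5106,.1817,.109],[.5106,.1822,s['tool_pos'][2]-.0296]]))
# rows: brightness columns through the axis and lid plate level
for r in range(60,160,4):print(r,I[r,210:250:4].sum(1)//3, 'white' if 0 else '')
E
```

```text
[0.51022803 0.18205624 0.33082948] [ 3.14126467e+00  1.18978180e-03 -2.05859866e-03] 0.03870943829746845 29.999761590734124 [-0.28183232  0.25838248 -1.25851793]
stem px 81 211 230 123 165
pred seated stem top/at flange; held plate [[228.11234496 122.25246929]
 [228.57479881 137.82506803]
 [226.91189743  81.38890808]]
60 [100  98  67  78  80  78  40 104 100  99] 
64 [ 99 103 103  72  85  98  99  98 104 100] 
68 [102 103 104  52  86  35 100 100  99  99] 
72 [ 99 103 102 101  85  49 101  99 102 102] 
76 [105 102 101   0  83  66 104 102 106  99] 
80 [101  87 121   1  92  67  74  70 100  98] 
84 [100  74 107 125  74  69  71  72 103  99] 
88 [102 105  80  96  78  72  71  82 103 104] 
92 [101  99 102 103 102 101  99 103 100 102] 
96 [104  98 102  99 103 101 104 101  98 102] 
100 [103 101 103 102 101 101 100 102 101 106] 
104 [ 98 102 100  99  99 100 100  99 103 100] 
108 [101 100 102  99 103 102 102 102 103  98] 
112 [106  99 102 101 100 101 102 103 100 102] 
116 [104  99 101 101 101 100 100 106 104 105] 
120 [102 102 101  98 101 102 105 106 103 101] 
124 [101 103 101 102 106  29 101 101 100 102] 
128 [103 105 100 101 107  44  99 101 100 102] 
132 [ 97 101 101 100 107  54  99 103 103  98] 
136 [103 101 103 108 111  53  94  43  99  99] 
140 [136 187 170 199 194 197 197  92  78  86] 
144 [181 175  84  28  88  84  30  29  66  55] 
148 [ 49  84 108  47  48  45  40  36  58  97] 
152 [ 84 184 188  46  50  43  60  38  53  74] 
156 [90 81 72 45 50 42 88 35 57 78]
```

The inner lid is seated, with its stem top at row 123 against a predicted 122. The outer lid is held level about 19 cm higher, at rows 77-90. Handing in.

```bash
python3 -c "
from plant import robot, ticket, read_camera
print(ticket.close_job())"
```

```text
the job is handed in; nothing more can be done
None
```

I handed the job in at about 18 s: the canister is at the pointer, the inner lid sits in it, and the arm holds the outer lid level by its collar, its skirt more than 12 cm above the inner lid's stem; the arm kept clear of the carton, punnet and box.

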